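# Put the wallet sample board up on the easel

## Task

Draw the tall white board with the tan wallet parts out of the stack of sample boards leaning against the low bench wall, leaving the other boards leaning there undisturbed. Stand it on the ledge of the table easel, centred and flat back against the mast with the wallet parts facing outwards, then slide the easel's top clamp down onto the board's top edge. Do not knock the glue bottle, the thread spool or the tin.

Things in the scene. Friction and masses are not known exactly. Their poses are not given: they have to be found in the camera images.
- wall: Low plywood wall fixed to the bench, 360 mm long (along y), 85 high, 18 thick. Origin: bench level, middle of the face the boards lean on; +x points out of that face, away from the robot. The boards stand before it on a rubber strip (3 mm thick, 240 long, 80 deep), packed face to face, their tops leaning about 15 degrees back towards the robot. Position, side (left or right) and yaw vary.
- board_center (a point): Centre of the wanted board: white, 190 mm wide, 150 high, 9 thick, 0.2 kg, with tan leather wallet parts (look only) on its front. Tallest of the four: it stands 50 to 65 mm above its neighbours, and at least one of them is always in front of it (farther from the wall). Axes: x out of its front face, y along its width, z up the board.
- board_top (a point): Middle of the wanted board's top edge, 75 mm up its z from the centre; same axes.
- low_a_center (a point): Centre of the dark brown sample board with red leather, 176 x 92 x 9 mm (width, height, thickness), always frontmost, farthest from the wall. Axes as the wanted board. Leave it leaning; a light knock from behind tips it over forwards. (Boards in front of the drawn one settle back by about its thickness; that is fine.)
- low_b_center (a point): Centre of the plywood-coloured sample board with dark brown strips, 196 x 95 x 9 mm. Axes as the wanted board. Leave it leaning.
- low_c_center (a point): Centre of the grey sample board with black leather, 180 x 88 x 9 mm. Axes as the wanted board. Leave it leaning.
- easel: Wooden table easel fixed to the bench, 200 mm deep, 178 wide. Origin at bench level, 40 mm below the inner corner of its ledge; +x = the side on which a board is shown (outwards, away from the robot); y along the ledge. Position, side (left or right) and yaw vary.
- mast: The easel's mast and ledge. Origin: middle of the corner between ledge top and the mast's face plane; z up the mast (leaning 15 degrees back to the robot), x outwards, square to that plane, y along the ledge. Ledge 170 mm long, square to the mast, 20 deep to a lip 8 high. Mast 24 wide, up to z 125; flush cross bar 150 wide at z 64 to 86. A board standing home has its centre at x 4.5, y 0, z 75 mm.
- clamp (a joint): Top clamp sliding along the mast, m: 0 = highest (pad 225 mm up the mast's z), grows as it goes down, range 0 to 0.11; starts at 0 to 0.035; meets the top of a board standing home at 0.075. It stays where it is left; pushing it down from above takes about 3 N.
- clamp_pad (a point): Middle of the underside of the clamp's head, 4.5 mm in front of the face plane; axes as the mast. The head is dark wood, 32 mm wide (y), 44 deep (22 each side of the plane), 24 high; a tooth hangs 5.5 mm below it, 17 to 22 mm in front of the plane: bring a board in under it from the front. Fingers on the board's top edge 60 to 80 mm to one side of its middle clear the head.
- clamp_top (a point): Middle of the top of the clamp's head, where to push; nothing stands above it. Axes as the mast.
- clamp_back (a point): Back of the clamp's head, 22 mm behind the face plane, at the pad's height; a slat 18 mm wide (y), 14 to 22 mm behind the plane, runs down from here to the mast. Axes as the mast.
- glue_center (a point): Centre of an orange glue bottle, 42 mm in diameter, 85 mm high, on the bench. Leave alone.
- thread_center (a point): Centre of a blue thread spool, 44 mm in diameter, 58 mm high, on the bench. Leave alone.
- wax_center (a point): Centre of a round steel tin, 64 mm in diameter, 34 mm high, on the bench. Leave alone.
Mind the look-alikes: they are no part of the job. Leave any turquoise look-alike of the part that bears low_a_center alone. Leave any orange look-alike of the part that bears low_c_center alone.

How it is judged:
By the outcome, as a careful person would: the job done as asked, in the order asked, and still so for the second after the job is handed in, with the robot touching nothing.
It also fails if it takes over 64 s, if anything falls off the work surface, if the arm or the gripper's body presses on something with over 40 N, if the wrist force passes 120 N, or if a joint passes its speed limit or range.

## Robot

A 6-joint arm with a two-finger parallel gripper is mounted at the origin on the work surface. World frame = base frame: x ahead of the robot, y to its left, z up, the work surface at z = 0. Lengths are in m, angles in rad, forces in N, time in s.
With the tool pointing down it reaches from about 0.425 to 0.925 m from the base axis. Payload 12.5 kg.
Tool frame: the origin (TCP) lies on the centre line of the jaws, within the pads' length; the fingertips stand arm.nose_length ahead of it and the grasp point (between the pads) lies 8 mm behind it (arm.nose_length is the distance from the TCP to the fingertips, in m); z points along the fingers, y is the line along which they close (so a half turn about z gives the same grasp; the last joint's range is limited). The gripper opens to 85 mm and grips with 20 to 120 N. Pads are 22 mm wide; open, the fingers measure 114 mm over their backs; the gripper's body (76 mm by 85 mm) begins 54 mm behind the grasp point. The pads swing forward as they close: fully open they stand 13 mm farther back than shut.
Start: joints at [-1.291, 0.491, 1.559, -0, 1.092, -0.106], TCP at [0.235, -0.579, 0.242] pointing down, gripper open.
Joint ranges: [-3.1, 3.1], [-0.84, 2.19], [0.05, 2.79], [-1.13, 4.28], [0.06, 2.93], [-2.69, 2.69]. Speed limits (rad/s): [2.22, 2.22, 2.79, 3.14, 3.14, 3.14].

## Interface

Orientations are given as a rotation vector (axis times angle).
In Python, from station import arm gives the robot as it stands.
- The arm moves only by the tool arm_command, never from a script. Its argument "moves" is a list of rows, each an object with "travel": the shift along the tool's x, y, z in units of 0.1 m (1.0 is 0.1 m), a list of three; "angular": the turn, a rotation vector about the tool's x, y, z in units of pi/4 rad (1.0 is pi/4 rad), a list of three; "fingers": the opening, from 0 (shut) to 1 (fully open). In form: [{"travel": [x, y, z], "angular": [wx, wy, wz], "fingers": fingers}, ...]. A call has 1 to 10 rows; each row is the pose to reach, as a shift and turn from the pose commanded when the call began, along the tool's axes at that moment; what a row does not reach only later rows make up. A row lasts 1/8 s, in which the tool goes at most 62.5 mm and 10.7 degrees, less where a joint would pass 70% of its speed; a pose out of reach is approached as far as the arm can. A call with a number of a shift or a turn outside -1 to 1 is refused whole. A call with a gripper value outside its range is refused whole. The fingers move at their own pace and stop on an object; "newtons" is the grip in N (left out, the last holds). Time passes only in rows, so rows that repeat a pose let the fingers close. It gives the time, the measured TCP pose, the force, the opening and the grip force at its end, in the units of the state.
- arm.state(): the state, without advancing time (a new reading comes with each control period).
- arm.capture(name): name is "side" or "top"; returns a dict with "color" (384x512x3 uint8, blue, green, red), "z_map" (384x512 float32, m along the optical axis (not along the pixel's ray), 0 where there is no reading), "intrinsics" (3x3 intrinsics, pixels), "cam_to_world" (4x4, takes a point from camera to world coordinates). Camera axes: x right, y down, z forward; pixel columns grow to the right and rows downward; lengths in m; the calibration is good to about 2 mm. A picture is of the moment at which its call begins.
- arm.close_job(): hands the job in; it is judged then, once.
The state is a dict: "time": time; "joint_positions": joint angles; "dq": joint speeds; "joint_torque": joint torques, N m; "tcp_pos": TCP position; "eef_rot": TCP orientation; "wrist_force": force on the tool from outside, world axes, zero at the start; "moment": the same for the moment, N m; "width": opening from 0.0 (shut) to 1.0 (fully open); "finger_force": force on a finger pad.
Only numpy, scipy, OpenCV 4.12 (cv2) and the standard library are available. Lean on these libraries where they do the work, as an engineer would, in place of code of your own. Each camera call takes 0.05 s, during which the arm holds its last target. There are 200 camera calls.

## Working session

There is one attempt and no reset: what is moved stays moved. The work goes in short steps, Python scripts to look and compute and a tool call to move; the robot and the scene stay as the last step left them, time stands still between calls to the robot, and variables do not carry over. Pictures are saved under pics/ and viewed, at most 10 in all, crops included, and the job is handed in when it is done.

Besides the shell and the picture viewer there is one more tool, called after "Emit:" by a JSON object that holds its "fn" and its "kwargs", one argument or row to a line. arm_command: Moves the arm, as the interface text tells. Its arguments: {"type":"object","properties":{"moves":{"type":"array"},"newtons":{"type":"number"}},"required":["moves"]}

```bash
ls; mkdir -p pics; cat > h.py <<'E'
import numpy as np, cv2
from scipy.spatial.transform import Rotation as R
from station import arm
def snap(n):
    c=arm.capture(n); np.savez(f'{n}.npz',**c); return c
def load(n): return dict(np.load(f'{n}.npz'))
def P(c,u,v,w=0):
    z=c["z_map"][int(v)-w:int(v)+w+1,int(u)-w:int(u)+w+1]; z=np.median(z[z>0])
    k=c["intrinsics"]; p=np.array([(u-k[0,2])/k[0,0]*z,(v-k[1,2])/k[1,1]*z,z,1]); return (c["cam_to_world"]@p)[:3]
def cloud(c):
    z=c["z_map"];k=c["intrinsics"];v,u=np.mgrid[:z.shape[0],:z.shape[1]]
    p=np.stack([(u-k[0,2])/k[0,0]*z,(v-k[1,2])/k[1,1]*z,z],-1); T=c["cam_to_world"]
    return p@T[:3,:3].T+T[:3,3]
E
python3 - <<'E'
from h import *
a=snap('side');b=snap('top')
cv2.imwrite('pics/s1.png',cv2.resize(a['color'],(800,600)));cv2.imwrite('pics/t1.png',cv2.resize(b['color'],(800,600)))
for c in(a,b): print(c['cam_to_world'].round(3),c['intrinsics'][0,0])
s=arm.state();print(s); print(arm.nose_length)
E
```

```text
pics
[[-0.775 -0.325  0.541 -0.111]
 [-0.631  0.419 -0.653  0.66 ]
 [-0.015 -0.848 -0.529  0.825]
 [ 0.     0.     0.     1.   ]] 408.7653847236108
[[-7.000e-03 -9.940e-01  1.060e-01  4.330e-01]
 [-1.000e+00  7.000e-03 -2.000e-03 -1.370e-01]
 [ 1.000e-03 -1.060e-01 -9.940e-01  1.385e+00]
 [ 0.000e+00  0.000e+00  0.000e+00  1.000e+00]] 381.0435116993901
{'time': 0.1, 'joint_positions': array([-1.29056644e+00,  4.91495484e-01,  1.55938059e+00, -4.07741072e-06,
        1.09166493e+00, -1.05593491e-01]), 'dq': array([ 0.0005678 , -0.00241119, -0.0024149 ,  0.00044055, -0.00050767,
        0.00014059]), 'joint_torque': array([ 2.84704875e-03, -6.19446659e+01, -2.62024283e+01, -7.77699893e-05,
        2.93344958e-03,  5.30906664e-05]), 'tcp_pos': array([ 0.23517653, -0.57887627,  0.24179125]), 'eef_rot': array([-3.08238919e+00, -6.02119758e-01,  1.35528996e-04]), 'wrist_force': array([0.99301829, 0.50292422, 0.36141904]), 'moment': array([-0.00598946,  0.00790762,  0.01508883]), 'finger_force': 0.0, 'width': 0.9985391353785296}
0.011
```

View pics/s1.png

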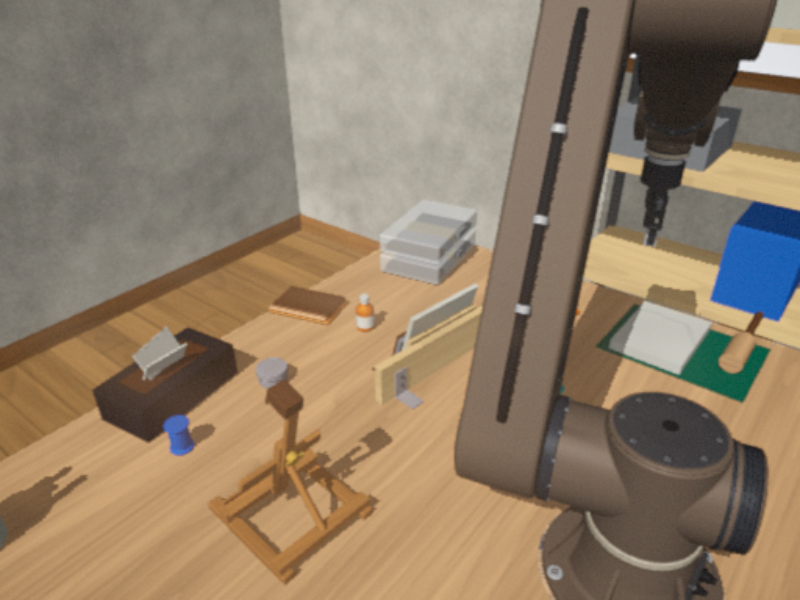

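View pics/t1.png

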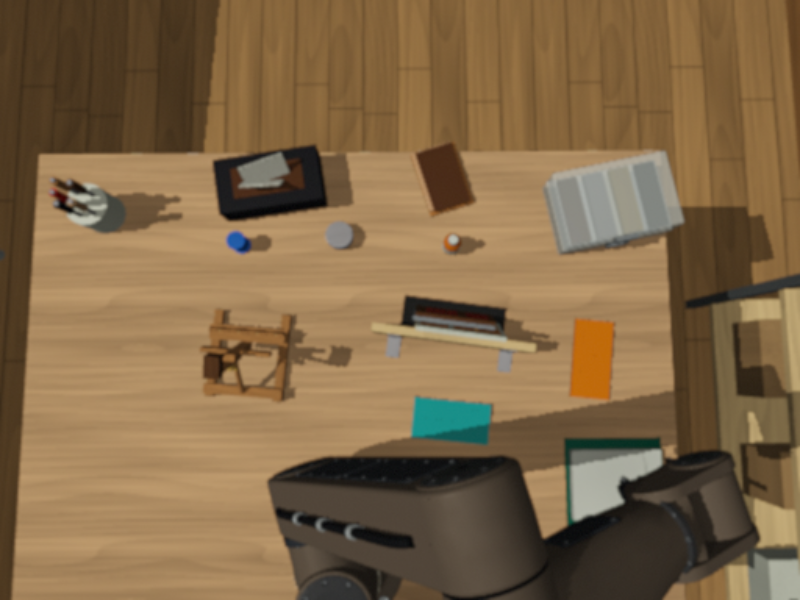

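Side view: easel at (290,450), with the clamp head at (285,395). The wall is at (430,355) with the white board's top edge above it at (443,310). In the top view the stack is at (455,325), easel (245,355), glue (452,243), tin (340,235) and spool (238,242).
Could be mistaken for the wanted board: the white panel on the green mat (top 615,480), the pale cards in the black tray (top 263,170), and the grey board in the stack. I choose the tallest board in the stack and check it in a crop.

```bash
python3 - <<'E'
from h import *
a=load('side');b=load('top')
# crops: native coords = view*0.64
A=cv2.resize(a['color'][170:300,110:330],None,fx=3.6,fy=3.6,interpolation=cv2.INTER_CUBIC)[:300*1]
A=cv2.resize(a['color'][175:275,230:330],(400,400),interpolation=cv2.INTER_CUBIC)
B=cv2.resize(b['color'][180:240,230:350],(800,400),interpolation=cv2.INTER_CUBIC)
E=cv2.resize(b['color'][190:265,120:195],(400,400),interpolation=cv2.INTER_CUBIC)[:200]
cv2.imwrite('pics/c1.png',np.vstack([B,np.hstack([A[:200],E])]))
C=cloud(b)
for n,u,v in [('glue',452,243),('spool',238,242),('tin',340,235),('wallL',376,328),('wallR',533,347),('clamp',213,365)]:
    print(n,P(b,u*.64,v*.64).round(3))
# profile across stack
for u in (272,290,300,310): print(u,[(v,*C[v,u].round(3)[[0,2]]) for v in range(190,225)])
E
```

```text
glue [ 0.704 -0.236  0.086]
spool [0.716 0.247 0.056]
tin [0.736 0.018 0.032]
wallL [ 0.517 -0.067  0.083]
wallR [ 0.473 -0.41   0.083]
clamp [0.438 0.228 0.264]
272 [(190, np.float64(0.594), np.float64(0.002)), (191, np.float64(0.591), np.float64(0.001)), (192, np.float64(0.587), np.float64(0.001)), (193, np.float64(0.584), np.float64(-0.0)), (194, np.float64(0.579), np.float64(0.005)), (195, np.float64(0.576), np.float64(0.004)), (196, np.float64(0.571), np.float64(0.018)), (197, np.float64(0.565), np.float64(0.039)), (198, np.float64(0.56), np.float64(0.057)), (199, np.float64(0.554), np.float64(0.077)), (200, np.float64(0.549), np.float64(0.094)), (201, np.float64(0.546), np.float64(0.094)), (202, np.float64(0.543), np.float64(0.09)), (203, np.float64(0.539), np.float64(0.093)), (204, np.float64(0.536), np.float64(0.087)), (205, np.float64(0.533), np.float64(0.084)), (206, np.float64(0.528), np.float64(0.112)), (207, np.float64(0.523), np.float64(0.123)), (208, np.float64(0.519), np.float64(0.14)), (209, np.float64(0.515), np.float64(0.152)), (210, np.float64(0.512), np.float64(0
[... 4664 characters left out ...]
.518), np.float64(0.088)), (210, np.float64(0.515), np.float64(0.09)), (211, np.float64(0.51), np.float64(0.107)), (212, np.float64(0.506), np.float64(0.124)), (213, np.float64(0.502), np.float64(0.132)), (214, np.float64(0.498), np.float64(0.149)), (215, np.float64(0.495), np.float64(0.149)), (216, np.float64(0.491), np.float64(0.154)), (217, np.float64(0.491), np.float64(0.088)), (218, np.float64(0.488), np.float64(0.086)), (219, np.float64(0.484), np.float64(0.082)), (220, np.float64(0.481), np.float64(0.081)), (221, np.float64(0.478), np.float64(0.066)), (222, np.float64(0.477), np.float64(0.002)), (223, np.float64(0.473), np.float64(-0.001)), (224, np.float64(0.469), np.float64(0.003))]
```

View pics/c1.png

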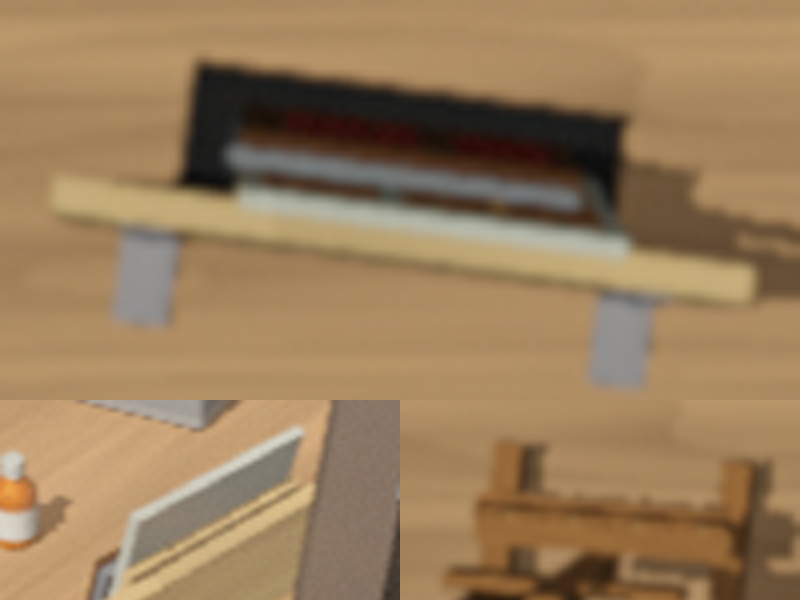

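The crop confirms the order from the front: brown/red, grey, then the tall white board with tan parts, with the plywood-coloured board behind it against the wall. The white top edge runs from crop (238,195) to (628,245). Next I fit the geometry of the board and the easel.

```bash
python3 - <<'E'
from h import *
a=load('side');b=load('top')
CA=cloud(a).reshape(-1,3);CB=cloud(b).reshape(-1,3)
def plane(p):
    m=p.mean(0);n=np.linalg.svd(p-m)[2][2]; n=n*np.sign(n[0]); r=(p-m)@n; k=abs(r)<2.5*np.median(abs(r))+1e-4
    m=p[k].mean(0);n=np.linalg.svd(p[k]-m)[2][2];n*=np.sign(n[0]);return m,n,abs((p[k]-m)@n).std(),k.sum()
# top edge of board from images
for (u,v) in [(238,195),(628,245)]:
    x,y=230+u/6.667,180+v/6.667
    k=b['intrinsics'];T=b['cam_to_world'];d=T[:3,:3]@[(x-k[0,2])/k[0,0],(y-k[1,2])/k[1,1],1]
    print('corner',(T[:3,3]+d*((.150-T[2,3])/d[2])).round(4))
w=np.deg2rad(-7.3); ex=np.array([np.cos(w),np.sin(w),0]);ey=np.array([-np.sin(w),np.cos(w),0])
o=np.array([.51,-.23,0])
for nm,C in(('A',CA),('B',CB)):
    q=(C-o); X=q@ex;Y=q@ey;Z=C[:,2]
    s=(abs(Y)<.14)&(X>-.05)&(X<.07)&(Z>.105)&(Z<.2)
    print(nm,s.sum(),'Y rng',Y[s].min(),Y[s].max(),'z',np.percentile(Z[s],[90,97,100]))
    s2=s&(Z<.142)&(abs(Y-np.median(Y[s]))<.085); m,n,e,k=plane(C[s2]);print(' face',m.round(4),n.round(3),'yaw',np.degrees(np.arctan2(n[1],n[0])).round(2),'tilt',np.degrees(np.arcsin(n[2])).round(2),e.round(4),k)
# easel points
for nm,C in(('A',CA),('B',CB)):
    s=(C[:,0]>.36)&(C[:,0]<.62)&(C[:,1]>.08)&(C[:,1]<.36)&(C[:,2]>.012)
    p=C[s]; print(nm,s.sum())
    for z0 in np.arange(.01,.33,.01):
        t=p[(p[:,2]>=z0)&(p[:,2]<z0+.01)]
        if len(t)>3: print(round(z0,2),len(t),t[:,:2].min(0).round(3),t[:,:2].max(0).round(3),t[:,:2].mean(0).round(3))
E
```

```text
corner [ 0.5144 -0.1523  0.15  ]
corner [ 0.4887 -0.3416  0.15  ]
A 464 Y rng -0.11114859058594503 0.08314869187844635 z [0.14790606 0.14952321 0.15106688]
 face [ 0.5058 -0.2286  0.1235] [ 0.951 -0.133  0.278] yaw -7.96 tilt 16.16 0.0006 249
B 322 Y rng -0.11173116457318957 0.07741607039224792 z [0.15102879 0.15267327 0.15718096]
 face [ 0.5124 -0.2498  0.1242] [ 0.953 -0.131  0.275] yaw -7.81 tilt 15.95 0.0003 115
A 3631
0.01 842 [0.36  0.144] [0.571 0.332] [0.451 0.254]
0.02 565 [0.362 0.147] [0.534 0.332] [0.389 0.249]
0.03 409 [0.364 0.146] [0.535 0.331] [0.427 0.252]
0.04 362 [0.383 0.145] [0.521 0.316] [0.496 0.25 ]
0.05 85 [0.389 0.222] [0.524 0.315] [0.465 0.261]
0.06 55 [0.396 0.221] [0.488 0.247] [0.437 0.239]
0.07 52 [0.406 0.223] [0.486 0.245] [0.44  0.239]
0.08 47 [0.415 0.227] [0.478 0.247] [0.439 0.241]
0.09 47 [0.421 0.191] [0.475 0.303] [0.444 0.242]
0.1 125 [0.43  0.161] [0.48  0.308] [0.459 0.243]
0.11 157 [0.438 0.158] [0.477 0.308] [0.462 0.241]
0.12 150 [0.447 0.16 ] [0.478 0.309] [0.466 0.244]
0.13 52 [0.428 0.222] [0.467 0.253] [0.443 0.241]
0.14 74 [0.429 0.
[... 1086 characters left out ...]
228]
0.1 31 [0.437 0.158] [0.481 0.305] [0.47  0.231]
0.11 75 [0.437 0.156] [0.481 0.304] [0.468 0.228]
0.12 85 [0.447 0.157] [0.477 0.303] [0.467 0.225]
0.13 14 [0.431 0.219] [0.47  0.234] [0.454 0.224]
0.14 24 [0.431 0.217] [0.466 0.242] [0.446 0.227]
0.15 33 [0.447 0.221] [0.463 0.243] [0.456 0.231]
0.16 15 [0.437 0.221] [0.46  0.241] [0.45  0.229]
0.17 9 [0.434 0.225] [0.444 0.236] [0.441 0.228]
0.18 5 [0.431 0.226] [0.44  0.233] [0.437 0.229]
0.19 6 [0.428 0.225] [0.437 0.23 ] [0.434 0.226]
0.23 9 [0.419 0.217] [0.464 0.248] [0.439 0.225]
0.24 23 [0.416 0.216] [0.461 0.247] [0.449 0.225]
0.25 82 [0.414 0.216] [0.458 0.249] [0.43  0.231]
0.26 100 [0.417 0.217] [0.458 0.248] [0.442 0.232]
```

```bash
python3 - <<'E'
from h import *
a=load('side');b=load('top')
B=cv2.resize(b['color'][190:265,122:197],(525,525),interpolation=cv2.INTER_CUBIC)
A=cv2.resize(a['color'][235:375,125:245],(257,300),interpolation=cv2.INTER_CUBIC)
im=np.zeros((525,782,3),np.uint8);im[:,:525]=B;im[:300,525:]=A;cv2.imwrite('pics/c2.png',im)
E
```

```text
(no output)
```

View pics/c2.png

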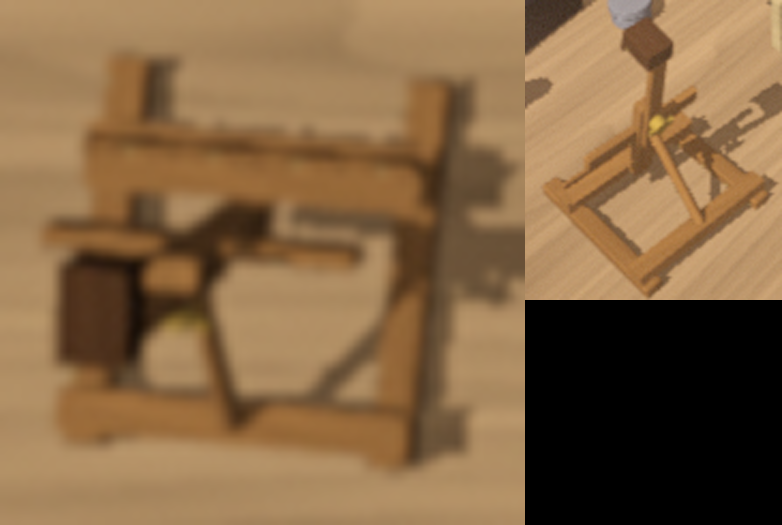

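Easel fit needs care: the two cameras differ by about 5 mm in y there. I'll take the mean for now and later compare the held board against the mast in one camera. Next is the move helper.

```bash
cat >> h.py <<'E'
def frame(yaw,tilt):  # deg; columns = board/mast axes x,y,z
    return R.from_euler('ZY',[yaw,-tilt],degrees=True).as_matrix()
def toolR(F): return np.stack([F[:,1],F[:,0],-F[:,2]],1)  # tool x=yb,y=xb,z=-zb
def plan(p1,R1,p0=None,R0=None,maxr=45):
    if p0 is None:
        s=arm.state();p0=s['tcp_pos'];R0=R.from_rotvec(s['eef_rot']).as_matrix()
    p=np.array(p0);A=np.array(R0)
    for i in range(9):
        d=A.T@(p1-p); w=R.from_matrix(A.T@R1).as_rotvec()
        f=min(1,.1/max(abs(d).max(),1e-9),np.radians(maxr)/max(abs(w).max(),1e-9))
        t=(d*f/.1).round(3);r=(w*f/(np.pi/4)).round(3)
        print('travel',(t+0).tolist(),'angular',(r+0).tolist(),'rows>=',int(max(np.ceil(np.linalg.norm(d*f)/.06),np.ceil(np.degrees(np.linalg.norm(w*f))/10.5))))
        p=p+A@(t*.1);A=A@R.from_rotvec(r*np.pi/4).as_matrix()
        if f==1: break
BF=frame(-7.8,15.5); BT=np.array([.501,-.245,.149])
E
python3 - <<'E'
from h import *
g=BT+BF@[0,.07,-.026]; print(g,BF.round(3))
plan(g+BF@[0,0,.09],toolR(BF))
# easel fit: crossbar front/top pts and clamp
for n in('side','top'):
    C=cloud(load(n)).reshape(-1,3)
    s=(C[:,0]>.445)&(C[:,0]<.5)&(C[:,1]>.15)&(C[:,1]<.32)&(C[:,2]>.1)&(C[:,2]<.135)&(abs(C[:,1]-.235)>.02)
    p=C[s]; b=np.polyfit(p[:,1],p[:,0]+p[:,2]*.268,1); print(n,'bar yaw',-np.degrees(np.arctan(b[0])))
    # front plane: upper envelope of x+z*tan15
    q=p[:,0]+p[:,2]*.268-b[0]*(p[:,1]-.232); print(np.percentile(q,[1,10,50,90,99]).round(4), 'ztop',np.percentile(p[:,2],[95,100]).round(4))
    s=(C[:,0]>.4)&(C[:,0]<.48)&(C[:,1]>.2)&(C[:,1]<.27)&(C[:,2]>.255)
    p=C[s];print('head top',p.mean(0).round(4),p.max(0).round(3),p.min(0).round(3),len(p))
    s=(C[:,0]>.47)&(C[:,0]<.56)&(C[:,1]>.17)&(C[:,1]<.29)&(C[:,2]>.03)&(C[:,2]<.06);p=C[s]
    for x0 in np.arange(.48,.545,.005):
        t=p[abs(p[:,0]-.085*(p[:,1]-.23)-x0)<.0025]
        if len(t):print(round(x0,3),len(t),t[:,2].mean().round(4),end=' | ')
    print()
E
```

```text
[ 0.517384   -0.17659063  0.12394561] [[ 0.955  0.136 -0.265]
 [-0.131  0.991  0.036]
 [ 0.267  0.     0.964]]
travel [1.0, -0.71, 0.08] angular [-0.08, 0.046, -0.339] rows>= 3
travel [1.0, -0.372, 0.072] angular [-0.069, 0.04, -0.294] rows>= 2
travel [1.0, -0.131, 0.086] angular [-0.066, 0.038, -0.279] rows>= 2
travel [1.0, 0.085, 0.115] angular [-0.066, 0.037, -0.278] rows>= 2
travel [0.471, 0.143, 0.076] angular [-0.032, 0.019, -0.137] rows>= 1
side bar yaw -5.3077057307849085
[0.4924 0.4932 0.4947 0.5012 0.5034] ztop [0.123  0.1248]
head top [0.4349 0.2384 0.2605] [0.458 0.254 0.268] [0.412 0.221 0.255] 247
0.48 25 0.0407 | 0.485 10 0.0462 | 0.49 9 0.0414 | 0.495 76 0.0376 | 0.5 57 0.0411 | 0.505 50 0.0425 | 0.51 53 0.0448 | 0.515 17 0.0453 | 
top bar yaw -5.411224594099696
[0.494  0.4957 0.502  0.5046 0.5052] ztop [0.1248 0.1264]
head top [0.4376 0.2327 0.2611] [0.458 0.249 0.272] [0.414 0.217 0.255] 162
0.48 2 0.0492 | 0.485 4 0.0499 | 0.49 9 0.0513 | 0.495 45 0.0403 | 0.5 47 0.0405 | 0.505 50 0.0425 | 0.51 49 0.0456 | 0.515 50 0.0525 | 0.52 39 0.042 | 0.525 37 0.0329 | 0.53 1 0.0305 |
```

Emit:
{"fn": "arm_command", "kwargs": {
  "moves": [
    {"travel": [1, -0.71, 0.08], "angular": [-0.08, 0.046, -0.339], "fingers": 1},
    {"travel": [1, -0.71, 0.08], "angular": [-0.08, 0.046, -0.339], "fingers": 1},
    {"travel": [1, -0.71, 0.08], "angular": [-0.08, 0.046, -0.339], "fingers": 1}
  ]
}}

```text
time: 0.48
tcp_pos: [0.3024, -0.4725, 0.2342]
eef_rot: [2.923, 0.995, 0.074]
wrist_force: [-0.3, -0.1, 0.5]
width: 0.999
finger_force: 0.0
```

Emit:
{"fn": "arm_command", "kwargs": {
  "moves": [
    {"travel": [1, -0.372, 0.072], "angular": [-0.069, 0.04, -0.294], "fingers": 1},
    {"travel": [1, -0.372, 0.072], "angular": [-0.069, 0.04, -0.294], "fingers": 1},
    {"travel": [1, -0.372, 0.072], "angular": [-0.069, 0.04, -0.294], "fingers": 1}
  ]
}}

```text
time: 0.85
tcp_pos: [0.3592, -0.3841, 0.2273]
eef_rot: [2.745, 1.303, 0.134]
wrist_force: [-0.4, -0.6, 0.2]
width: 1.003
finger_force: 0.0
```

Emit:
{"fn": "arm_command", "kwargs": {
  "moves": [
    {"travel": [1, -0.131, 0.086], "angular": [-0.066, 0.038, -0.279], "fingers": 1},
    {"travel": [1, -0.131, 0.086], "angular": [-0.066, 0.038, -0.279], "fingers": 1},
    {"travel": [1, -0.131, 0.086], "angular": [-0.066, 0.038, -0.279], "fingers": 1}
  ]
}}

```text
time: 1.23
tcp_pos: [0.4133, -0.2999, 0.2207]
eef_rot: [2.546, 1.571, 0.188]
wrist_force: [0.8, -0.7, -0.4]
width: 0.997
finger_force: 0.0
```

Emit:
{"fn": "arm_command", "kwargs": {
  "moves": [
    {"travel": [1, 0.085, 0.115], "angular": [-0.066, 0.037, -0.278], "fingers": 1},
    {"travel": [1, 0.085, 0.115], "angular": [-0.066, 0.037, -0.278], "fingers": 1},
    {"travel": [1, 0.085, 0.115], "angular": [-0.066, 0.037, -0.278], "fingers": 1}
  ]
}}

```text
time: 1.6
tcp_pos: [0.4676, -0.2154, 0.2141]
eef_rot: [2.322, 1.814, 0.238]
wrist_force: [0.2, -0.6, -0.5]
width: 0.999
finger_force: 0.0
```

```bash
python3 - <<'E'
from h import *
s=arm.state();print(s['time'],s['tcp_pos'],s['joint_positions'].round(2))
g=BT+BF@[0,.07,-.026]
plan(g+BF@[0,0,.09],toolR(BF))
E
```

```text
1.6 [ 0.46762182 -0.21543907  0.21406534] [-0.61  0.3   2.    0.17  0.62 -0.49]
travel [0.471, 0.136, 0.075] angular [-0.032, 0.02, -0.136] rows>= 1
```

Emit:
{"fn": "arm_command", "kwargs": {
  "moves": [
    {"travel": [0.471, 0.136, 0.075], "angular": [-0.032, 0.02, -0.136], "fingers": 1},
    {"travel": [0.471, 0.136, 0.075], "angular": [-0.032, 0.02, -0.136], "fingers": 1},
    {"travel": [0.471, 0.136, 0.075], "angular": [-0.032, 0.02, -0.136], "fingers": 0.6}
  ]
}}

```text
time: 1.98
tcp_pos: [0.4928, -0.1749, 0.2108]
eef_rot: [2.207, 1.92, 0.262]
wrist_force: [-1.2, 1.1, -0.2]
width: 0.819
finger_force: 0.0
```

```bash
python3 - <<'E'
from h import *
s=arm.state();print(s['time'],s['tcp_pos'],s['joint_positions'].round(2),s['width'])
g=BT+BF@[0,.07,-.026]
plan(g,toolR(BF))
a=snap('side');b=snap('top')
# mark predicted TCP / board in both images
out=[]
for c,(u0,v0,w,h) in((a,(220,130,150,150)),(b,(220,130,150,150))):
    k=c['intrinsics'];T=np.linalg.inv(c['cam_to_world'])
    im=cv2.resize(c['color'],None,fx=4,fy=4,interpolation=cv2.INTER_CUBIC)
    for q in(s['tcp_pos'],BT+BF@[0,.095,0],BT+BF@[0,-.095,0],BT+BF@[0,.07,0]):
        z=T@np.append(q,1);u=k@(z[:3]/z[2]); cv2.circle(im,(int(u[0]*4+2),int(u[1]*4+2)),3,(255,0,255),-1)
    u=k@((T@np.append(s['tcp_pos'],1))[:3]/z[2]);x,y=int(u[0]*4),int(u[1]*4);x=max(200,min(x,2048-200));y=max(280,min(y,1536-280))
    out.append(im[y-280:y+280,x-200:x+200])
cv2.imwrite('pics/g1.png',np.hstack(out))
E
```

```text
1.975 [ 0.49278403 -0.17487467  0.21082138] [-0.51  0.31  2.    0.18  0.58 -0.51] 0.8188709582201421
travel [0.017, 0.005, 0.903] angular [0.0, 0.001, -0.003] rows>= 2
```

View pics/g1.png

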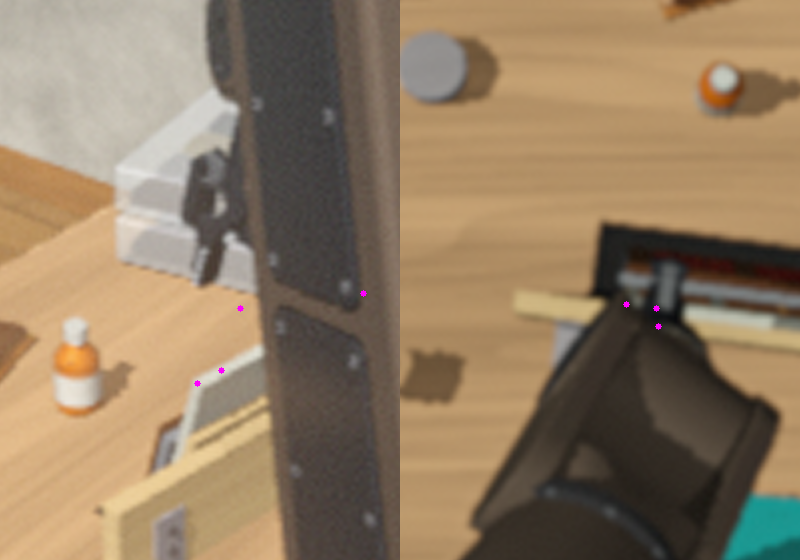

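The marked corners lie on the board's top edge in the side view (197,383), with a finger in front at (205,260), so the estimate holds. Now descending.

Emit:
{"fn": "arm_command", "kwargs": {
  "moves": [
    {"travel": [0.01, 0.0, 0.45], "angular": [0, 0, 0], "fingers": 0.5},
    {"travel": [0.017, 0.0, 0.75], "angular": [0, 0, 0], "fingers": 0.5},
    {"travel": [0.017, 0.0, 0.9], "angular": [0, 0, 0], "fingers": 0.5},
    {"travel": [0.017, 0.0, 0.9], "angular": [0, 0, 0], "fingers": 0.3},
    {"travel": [0.017, 0.0, 0.9], "angular": [0, 0, 0], "fingers": 0.3}
  ],
  "newtons": 20
}}

```text
time: 2.7
tcp_pos: [0.5171, -0.1753, 0.125]
eef_rot: [2.205, 1.922, 0.263]
wrist_force: [0.4, 0.2, 0.2]
width: 0.301
finger_force: 0.0
```

Emit:
{"fn": "arm_command", "kwargs": {
  "moves": [
    {"travel": [0, 0, 0], "angular": [0, 0, 0], "fingers": 0.22},
    {"travel": [0, 0, 0], "angular": [0, 0, 0], "fingers": 0.2},
    {"travel": [0, 0, 0], "angular": [0, 0, 0], "fingers": 0.18},
    {"travel": [0, 0, 0], "angular": [0, 0, 0], "fingers": 0.16}
  ]
}}

```text
time: 3.2
tcp_pos: [0.517, -0.1749, 0.1242]
eef_rot: [2.205, 1.923, 0.262]
wrist_force: [0.7, -0.2, -0.3]
width: 0.158
finger_force: 0.0
```

Emit:
{"fn": "arm_command", "kwargs": {
  "moves": [
    {"travel": [0, 0, 0], "angular": [0, 0, 0], "fingers": 0.14},
    {"travel": [0, 0, 0], "angular": [0, 0, 0], "fingers": 0.125},
    {"travel": [0, 0, 0], "angular": [0, 0, 0], "fingers": 0.115},
    {"travel": [0, 0, 0], "angular": [0, 0, 0], "fingers": 0.115}
  ]
}}

```text
time: 3.7
tcp_pos: [0.5173, -0.1751, 0.1242]
eef_rot: [2.205, 1.922, 0.263]
wrist_force: [3.4, -0.2, 0.3]
width: 0.112
finger_force: 1.8
```

Emit:
{"fn": "arm_command", "kwargs": {
  "moves": [
    {"travel": [0, 0.005, 0], "angular": [0, 0, 0], "fingers": 0.1},
    {"travel": [0, 0.005, 0], "angular": [0, 0, 0], "fingers": 0.0},
    {"travel": [0, 0.005, 0], "angular": [0, 0, 0], "fingers": 0.0},
    {"travel": [0, 0.005, 0], "angular": [0, 0, 0], "fingers": 0.0}
  ],
  "newtons": 30
}}

```text
time: 4.2
tcp_pos: [0.5176, -0.1751, 0.1243]
eef_rot: [2.205, 1.922, 0.262]
wrist_force: [3.5, -0.6, 0.0]
width: 0.103
finger_force: 30.7
```

Emit:
{"fn": "arm_command", "kwargs": {
  "moves": [
    {"travel": [0, 0, 0], "angular": [0, 0, 0], "fingers": 0.0},
    {"travel": [0, 0, 0], "angular": [0, 0, 0], "fingers": 0.0},
    {"travel": [0, 0, 0], "angular": [0, 0, 0], "fingers": 0.0}
  ],
  "newtons": 70
}}

```text
time: 4.58
tcp_pos: [0.5176, -0.1751, 0.1243]
eef_rot: [2.205, 1.922, 0.262]
wrist_force: [4.6, 0.4, 1.1]
width: 0.091
finger_force: 68.8
```

Emit:
{"fn": "arm_command", "kwargs": {
  "moves": [
    {"travel": [0, 0.005, 0], "angular": [0, 0, 0], "fingers": 0.0},
    {"travel": [0, 0.005, -0.04], "angular": [0, 0, 0], "fingers": 0.0},
    {"travel": [0, 0.005, -0.08], "angular": [0, 0, 0], "fingers": 0.0},
    {"travel": [0, 0.005, -0.12], "angular": [0, 0, 0], "fingers": 0.0},
    {"travel": [0, 0.005, -0.16], "angular": [0, 0, 0], "fingers": 0.0},
    {"travel": [0, 0.005, -0.2], "angular": [0, 0, 0], "fingers": 0.0}
  ]
}}

```text
time: 5.32
tcp_pos: [0.5123, -0.1742, 0.1438]
eef_rot: [2.206, 1.923, 0.262]
wrist_force: [1.1, 0.4, -2.5]
width: 0.1
finger_force: 68.6
```

Emit:
{"fn": "arm_command", "kwargs": {
  "moves": [
    {"travel": [0, 0, -0.05], "angular": [0, 0, 0], "fingers": 0.0},
    {"travel": [0, 0, -0.1], "angular": [0, 0, 0], "fingers": 0.0},
    {"travel": [0, 0, -0.15], "angular": [0, 0, 0], "fingers": 0.0},
    {"travel": [0, 0, -0.2], "angular": [0, 0, 0], "fingers": 0.0},
    {"travel": [0, 0, -0.25], "angular": [0, 0, 0], "fingers": 0.0},
    {"travel": [0, 0, -0.3], "angular": [0, 0, 0], "fingers": 0.0},
    {"travel": [0, 0, -0.35], "angular": [0, 0, 0], "fingers": 0.0},
    {"travel": [0, 0, -0.4], "angular": [0, 0, 0], "fingers": 0.0},
    {"travel": [0, 0, -0.45], "angular": [0, 0, 0], "fingers": 0.0},
    {"travel": [0, 0, -0.5], "angular": [0, 0, 0], "fingers": 0.0}
  ]
}}

```text
time: 6.58
tcp_pos: [0.4993, -0.1725, 0.1921]
eef_rot: [2.206, 1.923, 0.262]
wrist_force: [-1.1, 0.4, -1.7]
width: 0.098
finger_force: 68.7
```

Emit:
{"fn": "arm_command", "kwargs": {
  "moves": [
    {"travel": [0, 0, -0.05], "angular": [0, 0, 0], "fingers": 0.0},
    {"travel": [0, 0, -0.1], "angular": [0, 0, 0], "fingers": 0.0},
    {"travel": [0, 0, -0.15], "angular": [0, 0, 0], "fingers": 0.0},
    {"travel": [0, 0, -0.2], "angular": [0, 0, 0], "fingers": 0.0},
    {"travel": [0, 0, -0.25], "angular": [0, 0, 0], "fingers": 0.0},
    {"travel": [0, 0, -0.35], "angular": [0, 0, 0], "fingers": 0.0},
    {"travel": [0, 0, -0.5], "angular": [0, 0, 0], "fingers": 0.0},
    {"travel": [0, 0, -0.7], "angular": [0, 0, 0], "fingers": 0.0},
    {"travel": [0, 0, -0.7], "angular": [0, 0, 0], "fingers": 0.0}
  ]
}}

```text
time: 7.7
tcp_pos: [0.481, -0.1702, 0.261]
eef_rot: [2.203, 1.921, 0.264]
wrist_force: [0.2, 1.1, -2.9]
width: 0.099
finger_force: 68.8
```

```bash
python3 - <<'E'
from h import *
s=arm.state();print(s['time'],s['tcp_pos'],s['joint_positions'].round(2),s['width'],s['finger_force'],s['wrist_force'])
a=snap('side');b=snap('top')
cv2.imwrite('pics/d1.png',np.vstack([np.hstack([cv2.resize(c['color'][110:310,180:380],(400,400),interpolation=cv2.INTER_CUBIC) for c in(a,b)])]))
E
```

```text
7.7 [ 0.48095955 -0.17016293  0.26098642] [-0.52  0.22  1.96  0.15  0.7  -0.49] 0.09870140355249232 68.77030849456787 [ 0.23884832  1.08268714 -2.85388614]
```

View pics/d1.png

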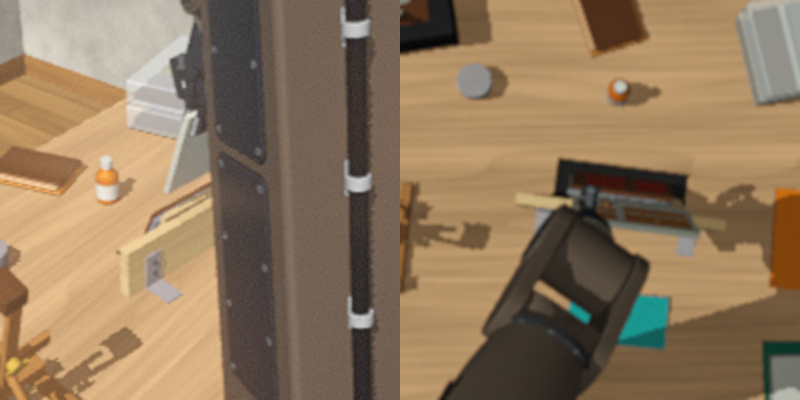

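The board is out, and the others still lean in place (the stack is at (625,195) in the right half). Next I carry it forward, then across in front of the easel.

```bash
cat >> h.py <<'E'
MF=frame(-5.3,15); M=np.array([.494,.230,.04])
GO=BF.T@(np.array([.5176,-.1751,.1243])-BT)  # tcp in board_top frame
def target(x,y,z): return M+MF@(np.array([.0045+x,y,.15+z])+GO)
def pw():
    s=arm.state();return s['tcp_pos'],R.from_rotvec(s['eef_rot']).as_matrix()
E
python3 - <<'E'
from h import *
print(GO)
p,A=pw(); w1=target(.09,-.40,.07)
print(w1,target(.09,0,.07),target(.04,0,.02),target(0,0,0)); plan(w1,toolR(MF),p,A); print()
plan(target(.09,0,.07),toolR(MF),w1,toolR(MF))
E
```

```text
[ 0.00010598  0.07150615 -0.02566162]
[ 0.50456507 -0.10088438  0.25220229] [0.54151331 0.2974055  0.25220229] [0.50630912 0.30067129 0.19096504] [0.47299152 0.30376207 0.16129376]
travel [0.717, 0.118, 0.107] angular [0.012, 0.015, -0.054] rows>= 2

travel [1.0, 0.0, 0.0] angular [0.0, 0.0, 0.0] rows>= 2
travel [1.0, 0.0, 0.0] angular [0.0, 0.0, 0.0] rows>= 2
travel [1.0, 0.0, 0.0] angular [0.0, 0.0, 0.0] rows>= 2
travel [1.0, 0.0, 0.0] angular [0.0, 0.0, 0.0] rows>= 2
```

Emit:
{"fn": "arm_command", "kwargs": {
  "moves": [
    {"travel": [0.24, 0.04, 0.0], "angular": [0.004, 0.005, -0.018], "fingers": 0},
    {"travel": [0.48, 0.08, 0.03], "angular": [0.008, 0.01, -0.036], "fingers": 0},
    {"travel": [0.717, 0.118, 0.107], "angular": [0.012, 0.015, -0.054], "fingers": 0},
    {"travel": [0.717, 0.118, 0.107], "angular": [0.012, 0.015, -0.054], "fingers": 0}
  ]
}}

```text
time: 8.3
tcp_pos: [0.5048, -0.0998, 0.251]
eef_rot: [2.171, 1.982, 0.26]
wrist_force: [-0.2, -1.0, -1.8]
width: 0.091
finger_force: 68.7
```

Emit:
{"fn": "arm_command", "kwargs": {
  "moves": [
    {"travel": [0.25, 0, 0], "angular": [0, 0, 0], "fingers": 0},
    {"travel": [0.5, 0, 0], "angular": [0, 0, 0], "fingers": 0},
    {"travel": [0.75, 0, 0], "angular": [0, 0, 0], "fingers": 0},
    {"travel": [1, 0, 0], "angular": [0, 0, 0], "fingers": 0}
  ]
}}

```text
time: 8.8
tcp_pos: [0.5139, -0.0012, 0.2518]
eef_rot: [2.172, 1.978, 0.26]
wrist_force: [0.4, -0.3, -2.0]
width: 0.096
finger_force: 68.7
```

Emit:
{"fn": "arm_command", "kwargs": {
  "moves": [
    {"travel": [0.25, 0, 0], "angular": [0, 0, 0], "fingers": 0},
    {"travel": [0.5, 0, 0], "angular": [0, 0, 0], "fingers": 0},
    {"travel": [0.75, 0, 0], "angular": [0, 0, 0], "fingers": 0},
    {"travel": [1, 0, 0], "angular": [0, 0, 0], "fingers": 0}
  ]
}}

```text
time: 9.3
tcp_pos: [0.5233, 0.0984, 0.2518]
eef_rot: [2.172, 1.978, 0.26]
wrist_force: [0.7, -0.4, -1.6]
width: 0.1
finger_force: 68.7
```

Emit:
{"fn": "arm_command", "kwargs": {
  "moves": [
    {"travel": [0.25, 0, 0], "angular": [0, 0, 0], "fingers": 0},
    {"travel": [0.5, 0, 0], "angular": [0, 0, 0], "fingers": 0},
    {"travel": [0.75, 0, 0], "angular": [0, 0, 0], "fingers": 0},
    {"travel": [1, 0, 0], "angular": [0, 0, 0], "fingers": 0}
  ]
}}

```text
time: 9.8
tcp_pos: [0.5328, 0.198, 0.2518]
eef_rot: [2.172, 1.978, 0.26]
wrist_force: [-0.2, 0.6, -2.5]
width: 0.094
finger_force: 68.7
```

Emit:
{"fn": "arm_command", "kwargs": {
  "moves": [
    {"travel": [0.25, 0, 0], "angular": [0, 0, 0], "fingers": 0},
    {"travel": [0.5, 0, 0], "angular": [0, 0, 0], "fingers": 0},
    {"travel": [0.75, 0, 0], "angular": [0, 0, 0], "fingers": 0},
    {"travel": [1, 0, 0], "angular": [0, 0, 0], "fingers": 0}
  ]
}}

```text
time: 10.3
tcp_pos: [0.5422, 0.2975, 0.2518]
eef_rot: [2.172, 1.978, 0.26]
wrist_force: [0.5, -0.4, -2.7]
width: 0.092
finger_force: 68.7
```

```bash
python3 - <<'E'
from h import *
p,A=pw();print(p,target(.09,0,.07),arm.state()['joint_positions'].round(2)); 
plan(target(.04,0,.02),toolR(MF),p,A)
E
```

```text
[0.54217464 0.29752065 0.25176612] [0.54151331 0.2974055  0.25220229] [ 0.45  0.41  1.7  -0.18  0.82  0.65]
travel [-0.002, -0.505, 0.495] angular [-0.001, 0.0, -0.001] rows>= 2
```

Emit:
{"fn": "arm_command", "kwargs": {
  "moves": [
    {"travel": [0, -0.17, 0.16], "angular": [0, 0, 0], "fingers": 0},
    {"travel": [0, -0.34, 0.33], "angular": [0, 0, 0], "fingers": 0},
    {"travel": [0, -0.5, 0.495], "angular": [0, 0, 0], "fingers": 0},
    {"travel": [0, -0.5, 0.495], "angular": [0, 0, 0], "fingers": 0}
  ]
}}

```text
time: 10.8
tcp_pos: [0.5058, 0.3, 0.1901]
eef_rot: [2.172, 1.979, 0.256]
wrist_force: [0.4, -0.2, -2.2]
width: 0.098
finger_force: 68.8
```

```bash
python3 - <<'E'
from h import *
p,A=pw();print(p)
a=snap('side');b=snap('top')
T0=p-MF@GO   # believed board_top
out=[]
for c,(u0,v0) in((a,(110,225)),(b,(100,150))):
    k=c['intrinsics'];T=np.linalg.inv(c['cam_to_world'])
    im=cv2.resize(c['color'],None,fx=4,fy=4,interpolation=cv2.INTER_CUBIC)
    def dot(q,col):
        z=T@np.append(q,1);u=k@(z[:3]/z[2]); cv2.circle(im,(int(u[0]*4+2),int(u[1]*4+2)),3,col,-1)
    for y in(-.095,.095):
        for z in (0,-.15): dot(T0+MF@[0,y,z],(255,0,255))
    for q in([0,-.085,0],[0,.085,0],[0,-.075,.086],[0,.075,.086]): dot(M+MF@q,(0,255,0))
    out.append(im[v0*4:v0*4+560,u0*4:u0*4+400])
cv2.imwrite('pics/e1.png',np.hstack(out))
for n,c in(('side',a),('top',b)):
    C=cloud(c).reshape(-1,3); q=(C-T0)@MF
    s=(abs(q[:,0])<.015)&(abs(q[:,1])<.13)&(q[:,2]>-.15)&(q[:,2]<.02)
    for z0 in np.arange(-.14,.02,.02):
        t=q[s&(abs(q[:,2]-z0)<.01)]
        if len(t):print(n,z0.round(2),len(t),t[:,:2].min(0).round(4),t[:,:2].max(0).round(4),np.median(t[:,0]).round(4))
    print('ztop',np.sort(q[s&(abs(q[:,1]+.03)<.06)][:,2])[-8:].round(4))
    t=q[s&(q[:,1]<.04)&(q[:,2]<-.02)];print('slope',np.linalg.lstsq(np.c_[t[:,1:],np.ones(len(t))],t[:,0],rcond=None)[0].round(4))
E
```

```text
[0.50584964 0.30000067 0.19009781]
side -0.14 231 [-0.0071 -0.0937] [0.0047 0.0971] -0.005
side -0.12 245 [-0.007  -0.0933] [0.0036 0.097 ] -0.005
side -0.1 259 [-0.0071 -0.095 ] [0.0023 0.0966] -0.0049
side -0.08 273 [-0.0075 -0.0948] [0.0022 0.0966] -0.0049
side -0.06 260 [-0.0072 -0.0922] [0.0026 0.097 ] -0.0049
side -0.04 160 [-0.0146 -0.0945] [0.0045 0.0971] -0.0048
side -0.02 195 [-0.0143 -0.0939] [0.0043 0.0967] -0.0047
side 0.0 243 [-0.0128 -0.0952] [0.0132 0.0967] -0.0028
ztop [0.0005 0.0006 0.0008 0.0009 0.001  0.0013 0.0015 0.0024]
slope [ 0.0004  0.0013 -0.0049]
top -0.14 66 [-0.0032 -0.096 ] [0.0068 0.094 ] 0.0054
top -0.12 70 [-0.0022 -0.0962] [0.0069 0.0921] 0.0056
top -0.1 78 [-0.0039 -0.0962] [0.0074 0.0933] 0.0056
top -0.08 77 [-0.0048 -0.0953] [0.0076 0.0815] 0.0056
top -0.06 73 [-0.0008 -0.0965] [0.0071 0.0736] 0.0056
top -0.04 80 [-0.0018 -0.0961] [0.0074 0.0656] 0.0058
top -0.02 99 [-0.0149 -0.0962] [0.0131 0.066 ] 0.0056
top 0.0 200 [-0.0091 -0.0958] [0.0143 0.0699] 0.0017
ztop [0.0036 0.0039 0.004  0.0041 0.0042 0.0044 0.0046 0.0062]
slope [0.0121 0.0043 0.006 ]
```

View pics/e1.png

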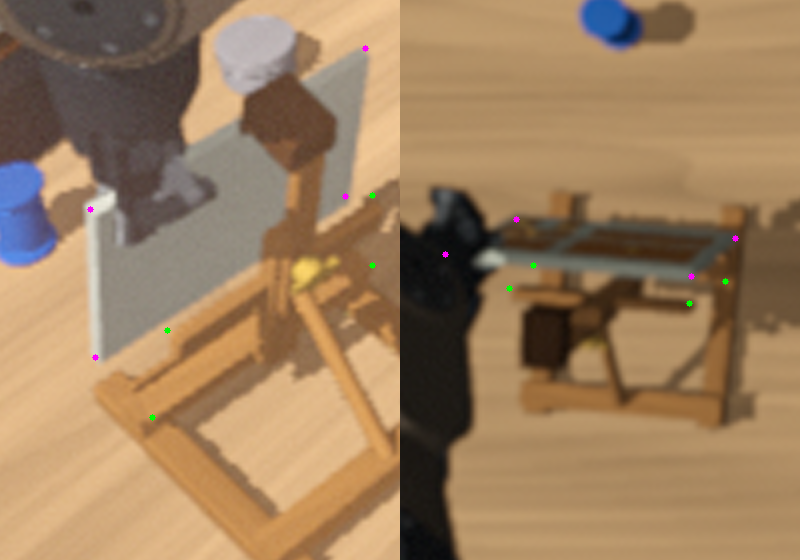

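Both cameras bracket the board centre at ±1.3 mm about the believed one, so the easel y of 0.230 stands. In the side view, the board's bottom corner (95,358) is outside the ledge and its top is below and in front of the clamp head (290,120). Moving it in now.

Emit:
{"fn": "arm_command", "kwargs": {
  "moves": [
    {"travel": [0, -0.1, 0.02], "angular": [0, 0, 0], "fingers": 0},
    {"travel": [0, -0.2, 0.05], "angular": [0, 0, 0], "fingers": 0},
    {"travel": [0, -0.3, 0.08], "angular": [0, 0, 0], "fingers": 0},
    {"travel": [0, -0.35, 0.08], "angular": [0, 0, 0], "fingers": 0},
    {"travel": [0, -0.35, 0.08], "angular": [0, 0, 0], "fingers": 0}
  ]
}}

```text
time: 11.52
tcp_pos: [0.4745, 0.3038, 0.1748]
eef_rot: [2.171, 1.979, 0.261]
wrist_force: [-0.2, 0.8, -2.6]
width: 0.093
finger_force: 68.8
```

Emit:
{"fn": "arm_command", "kwargs": {
  "moves": [
    {"travel": [0, 0, 0.04], "angular": [0, 0, 0], "fingers": 0},
    {"travel": [0, 0, 0.08], "angular": [0, 0, 0], "fingers": 0},
    {"travel": [0, 0, 0.08], "angular": [0, 0, 0], "fingers": 0}
  ]
}}

```text
time: 11.9
tcp_pos: [0.4769, 0.3033, 0.1665]
eef_rot: [2.171, 1.978, 0.26]
wrist_force: [0.3, -0.1, -1.7]
width: 0.098
finger_force: 68.8
```

```bash
python3 - <<'E'
from h import *
p,A=pw();print(p,((p-M)@MF-GO-[.0045,0,.15]).round(4),arm.state()['wrist_force'],(A.T@toolR(MF)).round(3))
E
```

```text
[0.47694689 0.30331409 0.16653157] [ 0.0052 -0.0001  0.004 ] [ 0.283008   -0.07823585 -1.72176325] [[ 1.     0.001  0.   ]
 [-0.001  1.     0.001]
 [-0.    -0.001  1.   ]]
```

Emit:
{"fn": "arm_command", "kwargs": {
  "moves": [
    {"travel": [0, -0.02, 0.01], "angular": [0, 0, 0], "fingers": 0},
    {"travel": [0, -0.035, 0.02], "angular": [0, 0, 0], "fingers": 0},
    {"travel": [0, -0.045, 0.025], "angular": [0, 0, 0], "fingers": 0},
    {"travel": [0, -0.045, 0.025], "angular": [0, 0, 0], "fingers": 0}
  ]
}}

```text
time: 12.4
tcp_pos: [0.4731, 0.3038, 0.1634]
eef_rot: [2.171, 1.979, 0.261]
wrist_force: [-1.3, -0.7, -1.9]
width: 0.092
finger_force: 68.8
```

Emit:
{"fn": "arm_command", "kwargs": {
  "moves": [
    {"travel": [0, 0, 0.008], "angular": [0, 0, 0], "fingers": 0},
    {"travel": [0, 0, 0.015], "angular": [0, 0, 0], "fingers": 0},
    {"travel": [0, 0, 0.015], "angular": [0, 0, 0], "fingers": 0}
  ]
}}

```text
time: 12.78
tcp_pos: [0.4737, 0.3038, 0.1622]
eef_rot: [2.171, 1.978, 0.261]
wrist_force: [-1.2, 0.2, 0.6]
width: 0.097
finger_force: 69.2
```

Emit:
{"fn": "arm_command", "kwargs": {
  "moves": [
    {"travel": [0, -0.01, 0.005], "angular": [0, 0, 0], "fingers": 0},
    {"travel": [0, -0.015, 0.01], "angular": [0, 0, 0], "fingers": 0},
    {"travel": [0, -0.015, 0.01], "angular": [0, 0, 0], "fingers": 0}
  ]
}}

```text
time: 13.15
tcp_pos: [0.4731, 0.3041, 0.1619]
eef_rot: [2.17, 1.978, 0.264]
wrist_force: [-1.9, -1.9, 11.9]
width: 0.095
finger_force: 71.0
```

Emit:
{"fn": "arm_command", "kwargs": {
  "moves": [
    {"travel": [0, 0, -0.007], "angular": [0, 0, 0], "fingers": 0},
    {"travel": [0, -0.01, -0.007], "angular": [0, 0, 0], "fingers": 0},
    {"travel": [0, -0.02, -0.007], "angular": [0, 0, 0], "fingers": 0},
    {"travel": [0, -0.02, -0.007], "angular": [0, 0, 0], "fingers": 0}
  ]
}}

```text
time: 13.65
tcp_pos: [0.4719, 0.3041, 0.1617]
eef_rot: [2.168, 1.978, 0.265]
wrist_force: [8.3, -4.1, 5.8]
width: 0.094
finger_force: 69.7
```

```bash
python3 - <<'E'
from h import *
p,A=pw();s=arm.state();print(p,((p-M)@MF-GO-[.0045,0,.15]).round(4),s['wrist_force']@MF,s['moment'])
a=snap('side');b=snap('top')
T0=p-MF@GO
for n,c in(('side',a),('top',b)):
    C=cloud(c).reshape(-1,3); q=(C-T0)@MF
    s=(abs(q[:,0])<.013)&(abs(q[:,1])<.1)&(q[:,2]>-.14)&(q[:,2]<-.01)&(q[:,1]<.03)
    if n=='side': s&=(abs(q[:,1])>.03)&(q[:,2]>-.05)
    for z0 in np.arange(-.14,.0,.02):
        t=q[s&(abs(q[:,2]-z0)<.01)]
        if len(t)>5:print(n,z0.round(2),len(t),np.median(t[:,0]).round(4),np.median(t[t[:,1]<-.05][:,0]).round(4))
E
```

```text
[0.4718783  0.30411805 0.16166477] [-0.001   0.0003  0.0007] [ 9.8653401  -3.34953038  3.41243071] [-0.85456251 -1.51874791  0.16819965]
side -0.04 93 -0.0037 -0.0035
side -0.02 92 -0.0038 -0.0038
top -0.14 33 0.006 0.0062
top -0.12 49 0.0056 0.0058
top -0.1 56 0.006 0.0064
top -0.08 60 0.0057 0.0061
top -0.06 68 0.0057 0.006
top -0.04 66 0.0055 0.0053
top -0.02 78 0.0051 0.0056
```

Pressed 10 N against the mast at x ≈ 0 and seated on the ledge. Now ease off and release.

Emit:
{"fn": "arm_command", "kwargs": {
  "moves": [
    {"travel": [0, 0.01, 0], "angular": [0, 0, 0], "fingers": 0},
    {"travel": [0, 0.01, 0], "angular": [0, 0, 0], "fingers": 0},
    {"travel": [0, 0.01, 0], "angular": [0, 0, 0], "fingers": 0.13},
    {"travel": [0, 0.01, 0], "angular": [0, 0, 0], "fingers": 0.2},
    {"travel": [0, 0.01, 0], "angular": [0, 0, 0], "fingers": 0.3},
    {"travel": [0, 0.01, 0], "angular": [0, 0, 0], "fingers": 0.4},
    {"travel": [0, 0.01, 0], "angular": [0, 0, 0], "fingers": 0.4},
    {"travel": [0, 0.01, 0], "angular": [0, 0, 0], "fingers": 0.4}
  ]
}}

```text
time: 14.75
tcp_pos: [0.4712, 0.304, 0.161]
eef_rot: [2.171, 1.978, 0.261]
wrist_force: [1.3, 0.5, 1.3]
width: 0.399
finger_force: 0.0
```

Emit:
{"fn": "arm_command", "kwargs": {
  "moves": [
    {"travel": [0, 0, -0.2], "angular": [0, 0, 0], "fingers": 0.4},
    {"travel": [0, 0, -0.5], "angular": [0, 0, 0], "fingers": 0.4},
    {"travel": [0, 0, -0.95], "angular": [0, 0, 0], "fingers": 0.4},
    {"travel": [0, 0, -0.95], "angular": [0, 0, 0], "fingers": 0.4}
  ]
}}

```text
time: 15.25
tcp_pos: [0.4471, 0.3068, 0.2558]
eef_rot: [2.17, 1.977, 0.268]
wrist_force: [0.4, -0.4, -1.3]
width: 0.398
finger_force: 0.0
```

```bash
python3 - <<'E'
from h import *
p,A=pw();print(p)
a=snap('side');b=snap('top')
out=[]
T0=M+MF@[.0045,0,.15]
for c,(u0,v0) in((a,(110,225)),(b,(100,150))):
    k=c['intrinsics'];T=np.linalg.inv(c['cam_to_world'])
    im=cv2.resize(c['color'],None,fx=4,fy=4,interpolation=cv2.INTER_CUBIC)
    out.append(im[v0*4:v0*4+560,u0*4:u0*4+400])
cv2.imwrite('pics/f1.png',np.hstack(out))
for n,c in(('side',a),('top',b)):
    C=cloud(c).reshape(-1,3); q=(C-T0)@MF
    s=(abs(q[:,0])<.013)&(abs(q[:,1])<.12)&(q[:,2]>-.14)&(q[:,2]<-.01)
    if n=='side': s&=(abs(q[:,1])>.03)&(q[:,2]>-.05)
    for z0 in np.arange(-.14,.0,.02):
        t=q[s&(abs(q[:,2]-z0)<.01)]
        if len(t)>5:print(n,z0.round(2),len(t),t[:,1].min().round(4),t[:,1].max().round(4),[np.median(t[abs(t[:,1]-y)<.02][:,0]).round(4) for y in(-.07,0,.07)])
    s=(q[:,2]>.04)&(abs(q[:,0])<.04)&(abs(q[:,1])<.025)&(q[:,2]<.1);t=q[s]
    print('head',n,len(t),np.percentile(t,[1,50,99],axis=0).round(4).tolist())
E
```

```text
[0.44706028 0.30684083 0.25578852]
side -0.04 215 -0.094 0.0968 [np.float64(-0.0049), np.float64(nan), np.float64(-0.0057)]
side -0.02 236 -0.0949 0.0972 [np.float64(-0.0049), np.float64(nan), np.float64(-0.0056)]
head side 391 [[-0.0285, -0.0133, 0.0422], [-0.014, 0.0042, 0.078], [0.0152, 0.0176, 0.0813]]
top -0.14 37 -0.0961 0.0906 [np.float64(0.0045), np.float64(0.0044), np.float64(0.0039)]
top -0.12 76 -0.096 0.0925 [np.float64(0.0047), np.float64(0.0044), np.float64(0.0044)]
top -0.1 87 -0.0954 0.0947 [np.float64(0.0051), np.float64(0.0047), np.float64(0.004)]
top -0.08 84 -0.097 0.0918 [np.float64(0.0048), np.float64(0.0043), np.float64(0.0041)]
top -0.06 91 -0.0972 0.0933 [np.float64(0.0046), np.float64(0.0046), np.float64(0.0036)]
top -0.04 103 -0.0966 0.0928 [np.float64(0.0048), np.float64(0.0042), np.float64(0.0039)]
top -0.02 111 -0.0967 0.0922 [np.float64(0.0045), np.float64(0.0038), np.float64(0.0037)]
head top 215 [[-0.0263, -0.018, 0.0504], [-0.0013, -0.0047, 0.0774], [0.0175, 0.013, 0.0837]]
  return _methods._mean(a, axis=axis, dtype=dtype,
  ret = ret.dtype.type(ret / rcount)
```

View pics/f1.png

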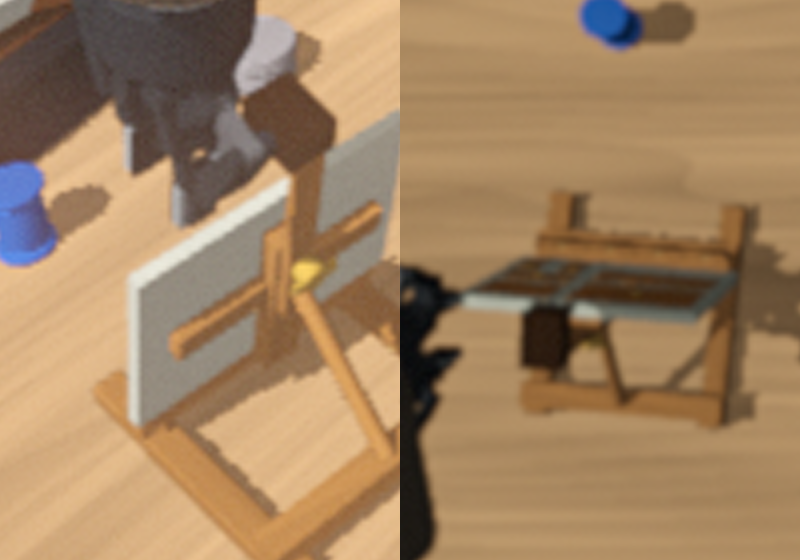

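The board stands flat on the ledge against the mast. In the side view its bottom corner is at (135,420), and the clamp head is at (290,120) above it. It is centred within about 1 mm of the head. Next I raise the tool, close the fingers, move over the head and push.

```bash
python3 - <<'E'
from h import *
p,A=pw(); up=p+MF@[0,0,.075]; print(up, (up-M)@MF)
ab=M+MF@[.001,0,.250+.011]; print(ab)
plan(ab+MF@[0,0,.04],toolR(MF),up,A)
E
```

```text
[0.4273348  0.30797409 0.32525831] [0.00275485 0.07148282 0.29458297]
[0.42769883 0.23615057 0.29236546]
travel [-0.715, -0.017, -0.065] angular [0.0, -0.001, 0.0] rows>= 2
```

Emit:
{"fn": "arm_command", "kwargs": {
  "moves": [
    {"travel": [0, 0, -0.4], "angular": [0, 0, 0], "fingers": 0.2},
    {"travel": [0, 0, -0.75], "angular": [0, 0, 0], "fingers": 0},
    {"travel": [0, 0, -0.75], "angular": [0, 0, 0], "fingers": 0}
  ],
  "newtons": 40
}}

```text
time: 15.72
tcp_pos: [0.4277, 0.3083, 0.3263]
eef_rot: [2.17, 1.978, 0.264]
wrist_force: [1.3, -0.3, -0.4]
width: 0.001
finger_force: 0.0
```

Emit:
{"fn": "arm_command", "kwargs": {
  "moves": [
    {"travel": [-0.4, -0.01, 0], "angular": [0, 0, 0], "fingers": 0},
    {"travel": [-0.715, -0.015, 0], "angular": [0, 0, 0], "fingers": 0},
    {"travel": [-0.715, -0.015, 0], "angular": [0, 0, 0], "fingers": 0},
    {"travel": [-0.715, -0.015, 0.2], "angular": [0, 0, 0], "fingers": 0},
    {"travel": [-0.715, -0.015, 0.4], "angular": [0, 0, 0], "fingers": 0},
    {"travel": [-0.715, -0.015, 0.4], "angular": [0, 0, 0], "fingers": 0}
  ]
}}

```text
time: 16.48
tcp_pos: [0.4296, 0.2361, 0.2841]
eef_rot: [2.172, 1.98, 0.255]
wrist_force: [0.5, 0.1, 0.4]
width: -0.003
finger_force: 0.0
```

```bash
python3 - <<'E'
from h import *
p,A=pw(); print(p,((p-M)@MF).round(4),(A.T@toolR(MF)).round(3)[2],arm.state()['joint_positions'].round(2))
E
```

```text
[0.42956053 0.23611949 0.28408525] [7.000e-04 1.000e-04 2.525e-01] [-0.002 -0.004  1.   ] [ 0.43  0.19  1.94 -0.18  0.8   0.64]
```

Emit:
{"fn": "arm_command", "kwargs": {
  "moves": [
    {"travel": [0, 0, 0.05], "angular": [0, 0, 0], "fingers": 0},
    {"travel": [0, 0, 0.1], "angular": [0, 0, 0], "fingers": 0},
    {"travel": [0, 0, 0.15], "angular": [0, 0, 0], "fingers": 0},
    {"travel": [0, 0, 0.2], "angular": [0, 0, 0], "fingers": 0},
    {"travel": [0, 0, 0.25], "angular": [0, 0, 0], "fingers": 0},
    {"travel": [0, 0, 0.3], "angular": [0, 0, 0], "fingers": 0}
  ]
}}

```text
time: 17.23
tcp_pos: [0.4376, 0.2354, 0.257]
eef_rot: [2.171, 1.978, 0.261]
wrist_force: [-0.5, 1.6, 1.9]
width: -0.0
finger_force: 1.3
```

Emit:
{"fn": "arm_command", "kwargs": {
  "moves": [
    {"travel": [0, 0, 0.05], "angular": [0, 0, 0], "fingers": 0},
    {"travel": [0, 0, 0.1], "angular": [0, 0, 0], "fingers": 0},
    {"travel": [0, 0, 0.15], "angular": [0, 0, 0], "fingers": 0},
    {"travel": [0, 0, 0.2], "angular": [0, 0, 0], "fingers": 0},
    {"travel": [0, 0, 0.25], "angular": [0, 0, 0], "fingers": 0},
    {"travel": [0, 0, 0.3], "angular": [0, 0, 0], "fingers": 0},
    {"travel": [0, 0, 0.3], "angular": [0, 0, 0], "fingers": 0}
  ]
}}

```text
time: 18.1
tcp_pos: [0.445, 0.2343, 0.2276]
eef_rot: [2.171, 1.979, 0.258]
wrist_force: [0.3, 0.3, -0.4]
width: -0.004
finger_force: 0.0
```

Emit:
{"fn": "arm_command", "kwargs": {
  "moves": [
    {"travel": [0, 0, 0.02], "angular": [0, 0, 0], "fingers": 0},
    {"travel": [0, 0, 0.04], "angular": [0, 0, 0], "fingers": 0},
    {"travel": [0, 0, 0.06], "angular": [0, 0, 0], "fingers": 0}
  ]
}}

```text
time: 18.48
tcp_pos: [0.4465, 0.2343, 0.2223]
eef_rot: [2.171, 1.978, 0.26]
wrist_force: [-2.0, -0.4, 2.1]
width: -0.004
finger_force: 1.2
```

```bash
python3 - <<'E'
from h import *
p,A=pw(); print(p,((p-M)@MF).round(4))
a=snap('side')
im=cv2.resize(a['color'],None,fx=4,fy=4,interpolation=cv2.INTER_CUBIC)
cv2.imwrite('pics/k1.png',im[800:1400,350:1050])
E
```

```text
[0.44654398 0.23427177 0.22225807] [ 1.100e-03 -1.000e-04  1.884e-01]
```

View pics/k1.png

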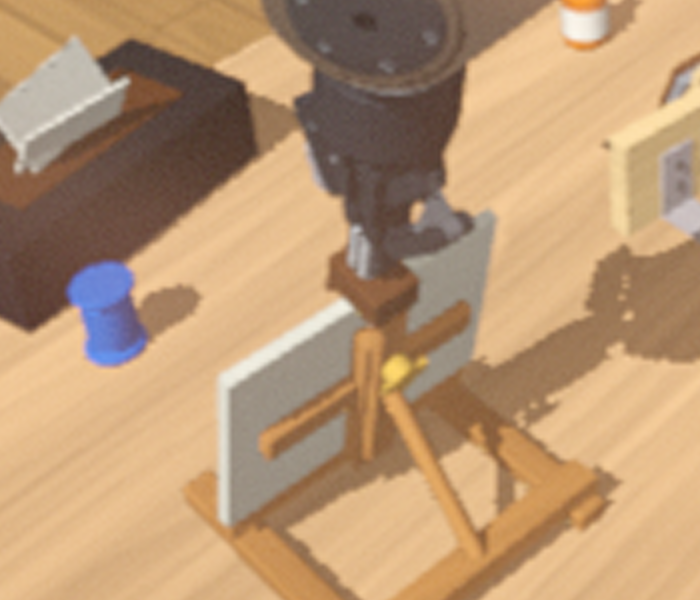

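The closed fingers at (370,245) sit on the clamp head at (372,285), just above the board's top edge. I continue in small steps until the force rises.

Emit:
{"fn": "arm_command", "kwargs": {
  "moves": [
    {"travel": [0, 0, 0.015], "angular": [0, 0, 0], "fingers": 0},
    {"travel": [0, 0, 0.03], "angular": [0, 0, 0], "fingers": 0}
  ]
}}

```text
time: 18.77
tcp_pos: [0.4474, 0.2343, 0.2195]
eef_rot: [2.171, 1.978, 0.26]
wrist_force: [-1.0, -1.2, 2.8]
width: -0.001
finger_force: 1.2
```

Emit:
{"fn": "arm_command", "kwargs": {
  "moves": [
    {"travel": [0, 0, 0.008], "angular": [0, 0, 0], "fingers": 0},
    {"travel": [0, 0, 0.012], "angular": [0, 0, 0], "fingers": 0}
  ]
}}

```text
time: 19.02
tcp_pos: [0.4476, 0.2344, 0.2191]
eef_rot: [2.171, 1.978, 0.261]
wrist_force: [-9.3, -3.0, 17.3]
width: -0.002
finger_force: 9.1
```

The force jumped to about 19 N at the expected height (mast z 185 mm), so the clamp is on the board. Retracting.

Emit:
{"fn": "arm_command", "kwargs": {
  "moves": [
    {"travel": [0, 0, 0], "angular": [0, 0, 0], "fingers": 0},
    {"travel": [0, 0, -0.02], "angular": [0, 0, 0], "fingers": 0},
    {"travel": [0, 0, -0.2], "angular": [0, 0, 0], "fingers": 0},
    {"travel": [0, 0, -0.6], "angular": [0, 0, 0], "fingers": 0},
    {"travel": [0, 0, -1], "angular": [0, 0, 0], "fingers": 0},
    {"travel": [0, 0, -1], "angular": [0, 0, 0], "fingers": 0}
  ]
}}

```text
time: 19.77
tcp_pos: [0.4224, 0.2372, 0.3175]
eef_rot: [2.169, 1.977, 0.268]
wrist_force: [-0.4, -0.9, -0.6]
width: 0.003
finger_force: 0.0
```

```bash
python3 - <<'E'
from h import *
p,A=pw(); print(p,arm.state()['wrist_force'],arm.state()['time'])
a=snap('side');b=snap('top')
f=lambda c,s:cv2.resize(c['color'][s],(400,300),interpolation=cv2.INTER_CUBIC)
S=np.s_[190:370,100:340];T=np.s_[130:280,120:320]
cv2.imwrite('pics/z1.png',np.hstack([f(a,S),f(b,T)]))
T0=M+MF@[.0045,0,.15]
for n,c in(('side',a),('top',b)):
    q=(cloud(c).reshape(-1,3)-T0)@MF
    s=(q[:,2]>.012)&(abs(q[:,0])<.03)&(abs(q[:,1])<.022)&(q[:,2]<.05);print('head',n,s.sum(),np.percentile(q[s],[2,98],axis=0).round(4).tolist())
    s=(abs(q[:,0])<.013)&(abs(q[:,1])<.12)&(q[:,2]>-.14)&(q[:,2]<-.01)
    if n=='side': s&=(abs(q[:,1])>.03)&(q[:,2]>-.05)
    t=q[s];print(t[:,1].min().round(4),t[:,1].max().round(4),[np.median(t[abs(t[:,2]-z)<.02][:,0]).round(4) for z in(-.03,-.07,-.12)])
E
```

```text
[0.42240715 0.2372214  0.31750392] [-0.38942959 -0.88848851 -0.60329598] 19.775
head side 297 [[-0.0276, -0.0136, 0.0129], [0.0152, 0.0174, 0.026]]
-0.094 0.0973 [np.float64(-0.0052), np.float64(nan), np.float64(nan)]
head top 166 [[-0.0258, -0.0182, 0.0132], [0.0172, 0.0142, 0.0276]]
-0.0967 0.0948 [np.float64(0.0042), np.float64(0.0043), np.float64(0.0044)]
  return _methods._mean(a, axis=axis, dtype=dtype,
  ret = ret.dtype.type(ret / rcount)
```

View pics/z1.png

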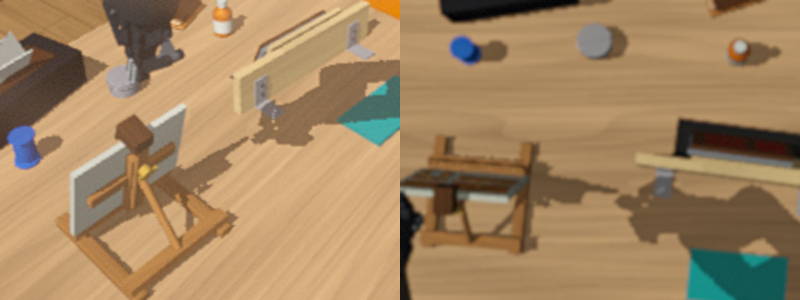

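The clamp head at (133,135) is down on the board, the board is flat and centred, the other boards still lean, and the glue bottle, spool and tin are in place. Handing in.

```bash
python3 -c "
from station import arm
print(arm.close_job())"
```

```text
the job is handed in; nothing more can be done
None
```

The white board now stands centred and flat against the easel mast, wallet parts facing out and the clamp down on its top edge. The other boards still lean at the wall, the glue bottle, spool and tin were not touched, and the job was handed in at about 20 s.

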